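# Tip the dried bottle caps from the draining tray into their box

### The arm

A 7-joint arm with a two-finger parallel gripper is mounted at the origin on the work surface. World frame = base frame: x ahead of the robot, y to its left, z up, the work surface at z = 0. Lengths are in m, angles in rad, forces in N, time in s.
With the tool pointing down it reaches from about 0.35 to 0.9 m from the base axis. Payload 8.1 kg.
Tool frame: the origin (TCP) lies midway between the tips of the shut fingers; the grasp point (between the pads) lies 19 mm behind it; z points along the fingers, y is the direction in which the jaws open and shut (so a half turn about z gives the same grasp; the last joint's range is limited). The gripper opens to 92 mm and grips with 3 to 60 N. Pads are 19 mm wide; open, the fingers measure 130 mm over their backs; the gripper's body (75 mm by 190 mm) begins 47 mm behind the grasp point.
Start: joints at [1.007, 0.434, 0.025, 1.573, -0.012, 1.134, -0.075], TCP at [0.278, -0.56, 0.227] pointing down, gripper open.
Joint ranges: [-2.62, 2.62], [-0.44, 2.09], [-1.27, 1.32], [0.08, 2.57], [-1.32, 4.46], [0.12, 2], [-2.74, 2.74]. Speed limits (rad/s): [2.22, 2.22, 3.01, 3.01, 3.14, 3.14, 3.14].

### API

Orientations are given as a unit quaternion [w, x, y, z].
In Python, from station import env, command_gripper, snapshot, telemetry gives the robot as it stands. The module is installed in compiled form; this text tells all that it offers. Calls block until the motion is done:
- env.movep(position, orientation): joint-space move of the TCP to a pose.
- env.movel(position, orientation=None, speed=0.15, max_force=None): straight line of the TCP; orientation=None keeps the orientation; speed is the mean speed in m/s. With max_force (N) it stops when the force on the tool has changed by that much, and returns True; else False.
- env.move_j(angles): joint-space move.
- command_gripper(opening, newtons=None): opening from 0.0 (shut) to 1.0 (fully open); newtons is the grip in N (None keeps the last); returns when the fingers have stopped.
- env.pause(seconds).
- env.solve_ik(position, orientation): joint angles nearest the present ones, or None.
- snapshot(name): name is "side" or "top" or "wrist"; returns a dict with "frame" (384x512x3 uint8, red, green, blue), "fovy" (degrees; the focal length in pixels is half the picture's height over the tangent of half this angle, whatever the lens; pixels are square), "cx", "cy" (the principal point, pixels), "rvec" (rotation vector, rad) and "tvec" (3), from world to camera coordinates, as OpenCV has them. Camera axes: x right, y down, z forward; pixel columns grow to the right and rows downward; lengths in m; the calibration is good to about 2 mm. A picture is of the moment at which its call begins. There is no depth.
A pose or a line that the arm cannot do raises env.Unreachable and nothing moves.
- env.job_done(): hands the job in, once; it reports no verdict.
Readings, each from a call of its own:
- telemetry.get_clock(): time.
- telemetry.get_joints(): joint angles.
- telemetry.get_joint_vel(): joint speeds.
- telemetry.get_effort(): joint torques, N m.
- telemetry.get_tool_pos(): TCP position.
- telemetry.get_tool_rot(): TCP orientation.
- telemetry.get_wrist_force(): force on the tool from outside, world axes, zero at the start.
- telemetry.get_wrist_torque(): the same for the moment, N m.
- telemetry.get_opening(): opening from 0.0 (shut) to 1.0 (fully open).
Only numpy, scipy, OpenCV 4.12 (cv2) and the standard library are available. Lean on these libraries where they do the work, as an engineer would, in place of code of your own. Each camera call takes 0.05 s, during which the arm holds its last target.

### The job

The bottle caps on the hinged draining tray are dry. Set the empty plywood box square against the front of the stand, centred under the tray's open lip, then lift the tray's wooden handle until all the caps have slid out into the box. Lower the tray gently all the way down, without letting it drop, and leave the bottle, pen pot and tape alone.

Things in the scene. Friction and masses are not known exactly. Their poses are not given: they have to be found in the camera images.
- stand: Plywood stand fixed to the table: two upright cheeks, outer faces 232 mm apart, 100 mm high (145 mm at the hinge ears), carry a hinged draining tray. Origin on the table under its middle. x axis parallel to the hinge; -y axis is the way the tray pours. The cheeks' front edges, where the box is set, lie at y = -78 mm; nothing reaches further forward at table level. Back edges at y = +100 mm.
- tray_hinge (a point): Middle of the tray's hinge axis, in the stand's frame at x = 0, y = -70 mm, 125 mm above the table. The axis runs along the stand's x. It never moves. Nothing holds the tray up: let go, it drops.
- tray_handle (a point): Centre of the handle: wooden dowel 14 mm thick, 140 mm long, parallel to the hinge, 48 mm outside the tray's end wall (bracket 58 mm to either side of the middle), finger room all round. Tray down: 223 mm behind the hinge (+y of the stand), 20 mm above its axis, 145 mm above the table. Turns with the tray: x along the dowel, y from hinge to handle, z square to the tray's floor.
- tray_lip (a point): Middle of the tray's open front edge, the pouring lip, 60 mm in front of the hinge; it dips as the tray is raised. The tray is folded aluminium sheet, about 0.45 kg, 188 mm wide, end wall 175 mm behind the hinge, walls 32 mm high (22 mm beside the lip); the floor's upper face is 4 mm above the hinge axis.
- tray (a joint): Angle of the tray about its hinge, rad: 0 = fully down, level, on its rubber rests; grows as the handle is lifted; stops at 1.0. Lifting takes about 3 N at the handle. The caps begin to slide at 0.4 to 0.65 rad; by 0.85 rad all run out in about a second.
- box: Open plywood box, loose, about 0.45 kg, outside 260 (x) by 190 (y) by 60 mm high, walls and floor 9 mm thick. Origin: centre of its underside. A long side faces the stand. Set home, square and centred against the stand's cheeks, its origin is at x = 0, y = -173 mm in the stand's frame and its axes are parallel to the stand's.
- cap0: big screw cap, 45 mm across, 20 mm high, plastic, 12 g, lying closed side up on the tray's floor. Origin: its centre.
- cap1: middling screw cap, 38 mm across, 20 mm high, plastic, 12 g, lying closed side up on the tray's floor. Origin: its centre.
- cap2: big screw cap, 45 mm across, 20 mm high, plastic, 12 g, lying closed side up on the tray's floor. Origin: its centre.
- cap3: middling screw cap, 38 mm across, 20 mm high, plastic, 12 g, lying closed side up on the tray's floor. Origin: its centre.
- cap4: big screw cap, 45 mm across, 20 mm high, plastic, 12 g, lying closed side up on the tray's floor. Origin: its centre.
- cap5: middling screw cap, 38 mm across, 20 mm high, plastic, 12 g, lying closed side up on the tray's floor. Origin: its centre.
- bottle: Bystander: empty clear bottle, 64 mm across, 200 mm high, light, standing. Origin: centre of its underside.
- pen_pot: Bystander: round pot of markers, 76 mm across, about 150 mm high over the pens. Origin: centre of its underside.
- tape: Bystander: roll of tape lying flat, 90 mm across, 24 mm high. Origin: centre of its underside.
Not all that is in view belongs to the job. Leave any red or turquoise look-alike of the cap0 alone. What is shaped like the cap2 but orange is not meant.

How it is judged:
On the way, in this order (a step that is already met when the one before it is completed fails the run):
1. the box stands under the lip against the stand (within 25 mm, centred to 35 mm, square to 0.15 rad) with the tray still down (y of box in the frame of stand above -0.198 m and x of box in the frame of stand between -0.035 and 0.035 m and angle between the y axis of box and the y axis of stand, either way round below 0.15 rad and value of joint tray below 0.1 rad), for 0.1 s.
2. the tray is tipped up and all the caps have run out into the box (value of joint tray above 0.35 rad and x of cap0 in the frame of box between -0.122 and 0.122 m and y of cap0 in the frame of box between -0.087 and 0.087 m and z of cap0 in the frame of box between 0 and 0.06 m and x of cap1 in the frame of box between -0.122 and 0.122 m and y of cap1 in the frame of box between -0.087 and 0.087 m and z of cap1 in the frame of box between 0 and 0.06 m and x of cap2 in the frame of box between -0.122 and 0.122 m and y of cap2 in the frame of box between -0.087 and 0.087 m and z of cap2 in the frame of box between 0 and 0.06 m and x of cap3 in the frame of box between -0.122 and 0.122 m and y of cap3 in the frame of box between -0.087 and 0.087 m and z of cap3 in the frame of box between 0 and 0.06 m and x of cap4 in the frame of box between -0.122 and 0.122 m and y of cap4 in the frame of box between -0.087 and 0.087 m and z of cap4 in the frame of box between 0 and 0.06 m and x of cap5 in the frame of box between -0.122 and 0.122 m and y of cap5 in the frame of box between -0.087 and 0.087 m and z of cap5 in the frame of box between 0 and 0.06 m), for 0.1 s.
At the end, for the whole second after the job is handed in: All six caps lie at rest inside the box, below its rim; the box stands flat on the table, still under the lip (within 35 mm of the stand, centred to 45 mm, square to 0.2 rad); the tray is fully down (under 0.03 rad) and still (x of cap0 in the frame of box between -0.122 and 0.122 m and y of cap0 in the frame of box between -0.087 and 0.087 m and z of cap0 in the frame of box between 0 and 0.06 m and x of cap1 in the frame of box between -0.122 and 0.122 m and y of cap1 in the frame of box between -0.087 and 0.087 m and z of cap1 in the frame of box between 0 and 0.06 m and x of cap2 in the frame of box between -0.122 and 0.122 m and y of cap2 in the frame of box between -0.087 and 0.087 m and z of cap2 in the frame of box between 0 and 0.06 m and x of cap3 in the frame of box between -0.122 and 0.122 m and y of cap3 in the frame of box between -0.087 and 0.087 m and z of cap3 in the frame of box between 0 and 0.06 m and x of cap4 in the frame of box between -0.122 and 0.122 m and y of cap4 in the frame of box between -0.087 and 0.087 m and z of cap4 in the frame of box between 0 and 0.06 m and x of cap5 in the frame of box between -0.122 and 0.122 m and y of cap5 in the frame of box between -0.087 and 0.087 m and z of cap5 in the frame of box between 0 and 0.06 m and linear speed of each of cap0, cap1, cap2, cap3, cap4, cap5 below 0.05 m/s and y of box in the frame of stand above -0.208 m and x of box in the frame of stand between -0.045 and 0.045 m and angle between the y axis of box and the y axis of stand, either way round below 0.2 rad and angle between box's own z axis and vertical below 0.05 rad and height (world z) of box below 0.006 m and linear speed of box below 0.02 m/s and value of joint tray below 0.03 rad and velocity of joint tray between -0.05 and 0.05 rad/s); the robot touches nothing.
It fails at once if the tray is dropped or slammed (it falls faster than 2.5 rad/s) (velocity of joint tray below -2.5 rad/s).
It fails at once if the bottle, pen pot or tape is moved more than 30 mm or knocked over (distance of any of bottle, pen_pot, tape from where it was at the start of the episode above 0.03 m or angle between any of bottle, pen_pot, tape's own z axis and vertical above 0.3 rad).
It also fails if it takes over 72 s, if anything falls off the work surface, if the arm or the gripper's body presses on something with over 40 N, if the wrist force passes 120 N, or if a joint passes its speed limit or range.

## Working session

There is one attempt and no reset: what is moved stays moved. The work goes in short steps, each a Python script; the robot and the scene stay as the last script left them, time stands still between calls to the robot, and variables do not carry over. Pictures are saved under pics/ and viewed, and the job is handed in when it is done.

```bash
mkdir -p pics
cat > h.py <<'E'
import numpy as np, cv2
from station import env, command_gripper, snapshot, telemetry
def cam(s):
    f=192/np.tan(np.radians(s["fovy"])/2)
    K=np.array([[f,0,s["cx"]],[0,f,s["cy"]],[0,0,1]]);R=cv2.Rodrigues(np.array(s["rvec"],float))[0]
    return K,R,np.array(s["tvec"],float).reshape(3)
def ray(s,u,v):
    K,R,t=cam(s);d=R.T@np.linalg.solve(K,[u,v,1.]);return -R.T@t,d
def onz(s,u,v,z):
    c,d=ray(s,u,v);return c+d*(z-c[2])/d[2]
def proj(s,P):
    K,R,t=cam(s);q=K@(R@np.array(P,float)+t);return q[:2]/q[2]
def save(s,n): cv2.imwrite(f"pics/{n}.png",s["frame"][:,:,::-1])
E
python3 - <<'E'
from h import *
for n in ("side","top","wrist"):
    s=snapshot(n);save(s,n+"0");K,R,t=cam(s);print(n,s["fovy"],s["cx"],s["cy"],-R.T@t,R[2])
print(telemetry.get_clock(),telemetry.get_tool_rot(),telemetry.get_opening())
E
```

```text
side 57.27971125942241 255.96283062358242 188.22034649647307 [-0.07686303  0.50145282  0.63236185] [ 0.61687274 -0.58032936 -0.5316821 ]
top 43.71352196909055 249.5769401432081 184.7161868129871 [ 0.24915187 -0.08867855  1.50068801] [ 0.21205356 -0.01323664 -0.9771684 ]
wrist 58.76131004078305 252.23362477105573 193.0682416379394 [ 0.33810258 -0.52927472  0.3820641 ] [-0.22845398 -0.1117713  -0.96711734]
0.15 [-5.67729931e-04  9.73580387e-01  2.28343758e-01 -1.88632910e-04] 1.0018115317576004
```

View pics/side0.png

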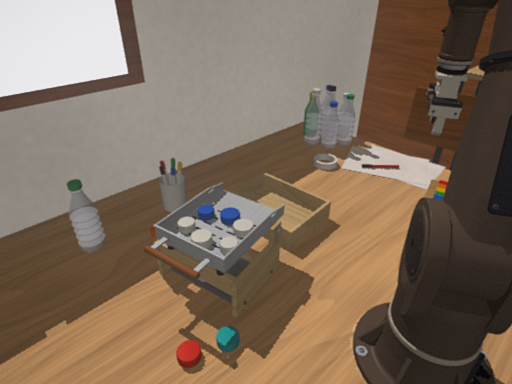

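View pics/top0.png

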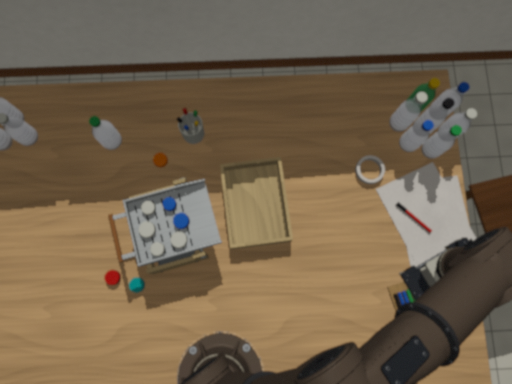

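View pics/wrist0.png

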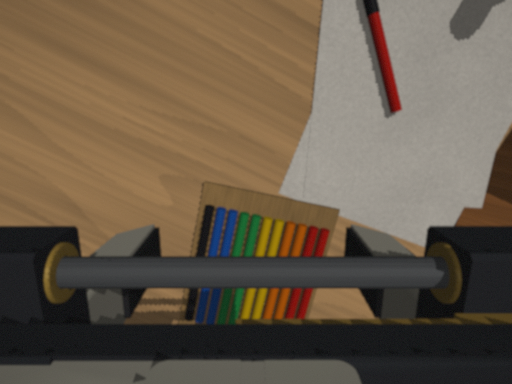

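The top view shows the stand at about (170,225) pouring to the right (-y), with its handle at (118,240). The box is at (256,207), and the red and turquoise decoys are at (112,278) and (136,285). The orange one is at (160,160). I'll enlarge the work area to pick corners.

Run:
```python
from h import *
s=snapshot("top");c=s["frame"][140:290,95:305,::-1]
cv2.imwrite("pics/topz.png",cv2.resize(c,None,fx=3.8,fy=3.8,interpolation=cv2.INTER_CUBIC))
s=snapshot("side");c=s["frame"][165:315,140:340,::-1]
cv2.imwrite("pics/sidez.png",cv2.resize(c,None,fx=4,fy=4,interpolation=cv2.INTER_CUBIC))
```

```text
(no output)
```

View pics/topz.png

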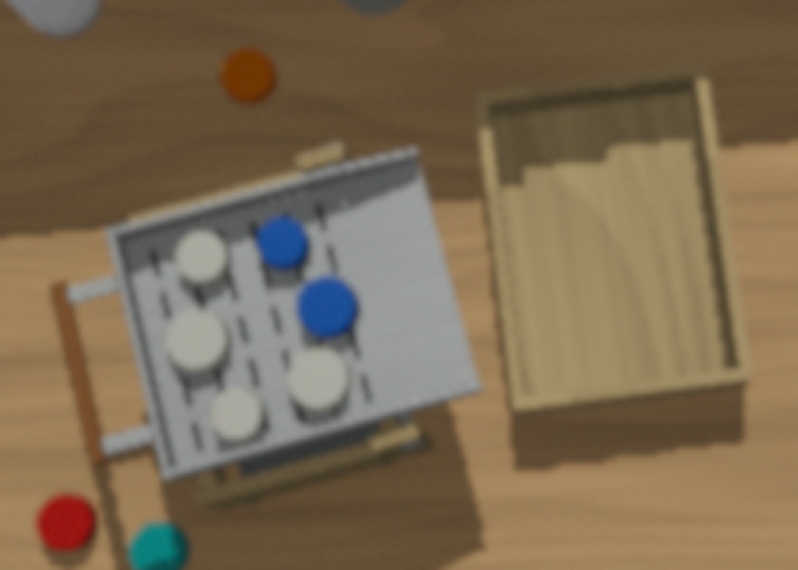

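View pics/sidez.png

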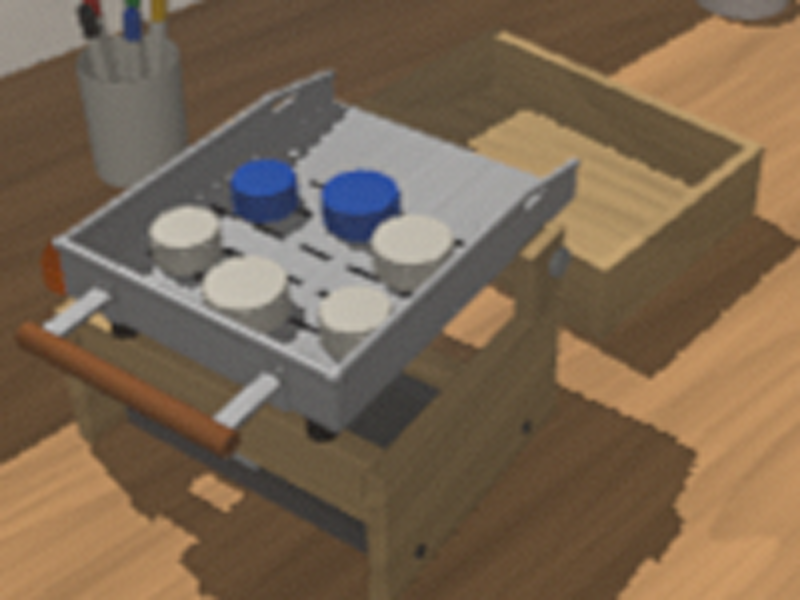

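```bash
cat > loc.py <<'E'
from h import *
from scipy.optimize import least_squares
def T(x,y): return ((x+.5)/3.8-.5+95,(y+.5)/3.8-.5+140)
def S(x,y): return ((x+.5)/4-.5+140,(y+.5)/4-.5+165)
def fit(obs,g):
    def w(p,P):
        c,s_=np.cos(p[2]),np.sin(p[2]);return [p[0]+c*P[0]-s_*P[1],p[1]+s_*P[0]+c*P[1],P[2]]
    r=least_squares(lambda p:np.concatenate([proj(s,w(p,P))-uv for s,uv,P in obs]),g,loss="soft_l1")
    return r.x,r.fun.reshape(-1,2).round(1)
E
python3 - <<'E'
from loc import *
t=snapshot("top");s=snapshot("side")
# rough stand dir: from handle
a=onz(t,*T(58,283),.145);b=onz(t,*T(98,460),.145);print(a,b,np.linalg.norm(a-b))
H=.145;
d=(a-b)/np.linalg.norm(a-b);print(np.arctan2(d[1],d[0]))
obs=[(t,T(58,285),(.07,.153,H)),(t,T(98,458),(-.07,.153,H)),(t,T(108,230),(.094,.105,.157)),(t,T(165,480),(-.094,.105,.157)),
(t,T(480,388),(-.094,-.13,.147)),(t,T(418,150),(.094,-.13,.147)),
(s,S(25,333),(.07,.153,H)),(s,S(230,445),(-.07,.153,H)),(s,S(62,240),(.094,.105,.157)),(s,S(338,378),(-.094,.105,.157)),(s,S(578,163),(-.094,-.13,.15)),(s,S(333,72),(.094,-.13,.15))]
p,r=fit(obs,[.3,.1,.2]);print("stand",p,r.tolist())
for q in [(480,97),(710,77),(747,380),(515,408)]: print(onz(t,*T(*q),.06))
ob=[(t,T(480,97),(.13,.095,.06)),(t,T(710,77),(.13,-.095,.06)),(t,T(747,380),(-.13,-.095,.06)),(t,T(515,408),(-.13,.095,.06)),
(s,S(503,35),(.13,-.095,.06)),(s,S(762,150),(-.13,-.095,.06)),(s,S(605,268),(-.13,.095,.06))]
p2,r2=fit(ob,[.3,-.1,.1]);print("box",p2,r2.tolist())
c,si=np.cos(p[2]),np.sin(p[2]);R=np.array([[c,-si],[si,c]]);print("box in stand",R.T@(p2[:2]-p[:2]),p2[2]-p[2])
print("goal",p[:2]+R@[0,-.173])
E
```

```text
[0.47373308 0.29520748 0.145     ] [0.34067458 0.26315167 0.145     ] 0.13686540236736758
0.23641006257640107
stand [0.44202008 0.12724254 0.23204821] [[1.1, -1.0], [1.1, 1.2], [1.5, 0.3], [1.2, -1.1], [0.5, 0.5], [0.1, 0.5], [-0.2, -0.1], [0.1, 0.0], [-0.8, 2.3], [-1.1, 2.0], [-0.2, 0.1], [-0.8, 0.2]]
[ 0.62754034 -0.02190589  0.06      ]
[ 0.63683981 -0.21080666  0.06      ]
[ 0.38789761 -0.2262251   0.06      ]
[ 0.37343281 -0.04213635  0.06      ]
box [ 0.5072412  -0.12621063  0.07187367] [[0.0, -0.8], [0.1, -2.1], [1.4, 1.1], [-0.4, 0.9], [-1.6, -1.5], [1.0, 0.1], [-0.4, 1.4]]
box in stand [ 0.00518606 -0.26165895] -0.16017454044401525
goal [ 0.48180512 -0.04112061]
```

```bash
cat >> h.py <<'E'
SP=np.array([.44202,.12724]);SY=.23205
def q(a): return [0,np.cos(a/2),np.sin(a/2),0]
def rot(a): return np.array([[np.cos(a),-np.sin(a)],[np.sin(a),np.cos(a)]])
def sw(x,y,z): return [*(SP+rot(SY)@[x,y]),z]
E
python3 - <<'E'
from h import *
B=np.array([.50724,-.12621]);by=.0719
g=B+rot(by)@[0,-.0905]
command_gripper(.5,40)
env.movep([*g,.15],q(by));env.movel([*g,.025],speed=.1,max_force=8)
print(telemetry.get_tool_pos(),g,telemetry.get_wrist_force())
save(snapshot("wrist"),"w1");save(snapshot("top"),"t1")
print(telemetry.get_clock())
E
```

```text
[ 0.5142033  -0.21665839  0.02560766] [ 0.51374135 -0.21647618] [-0.3196919  -0.44387079 -0.03198128]
4.3
```

View pics/w1.png

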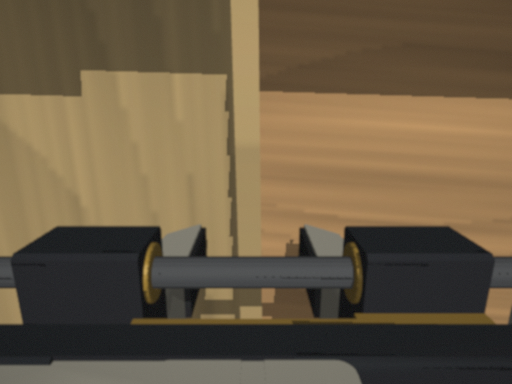

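View pics/t1.png

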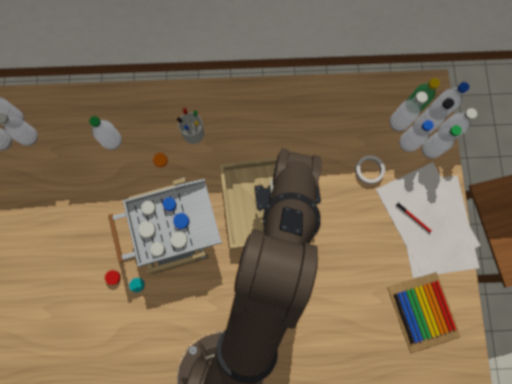

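The wrist view shows the box's far wall at column 245, running straight between the pads at columns 205 and 300. Next I'll grip it, slide the box and push it home.

Run:
```python
from h import *
command_gripper(0,35);print("op",telemetry.get_opening()*92)
z=.0256
env.movel(sw(0,-.173-.0905-.012,z),q(SY),speed=.06)
print(telemetry.get_wrist_force())
r=env.movel(sw(0,-.173-.0905+.008,z),q(SY),speed=.02,max_force=9)
p=telemetry.get_tool_pos();print(r,rot(SY).T@(np.array(p[:2])-SP),telemetry.get_wrist_force(),telemetry.get_clock())
for n in("top","side"):
  s=snapshot(n);c=s["frame"][140:290,95:305] if n=="top" else s["frame"][165:315,140:340]
  cv2.imwrite(f"pics/{n}2.png",cv2.resize(c[:,:,::-1],None,fx=3.8 if n=="top" else 4,fy=3.8 if n=="top" else 4,interpolation=cv2.INTER_CUBIC))
```

```text
op 9.002059502811449
[ 0.05847652  0.95003946 -3.23477682]
True [ 4.23115710e-06 -2.62203366e-01] [ 0.44130651 -2.84033328 -3.24776554] 7.1083
```

View pics/top2.png

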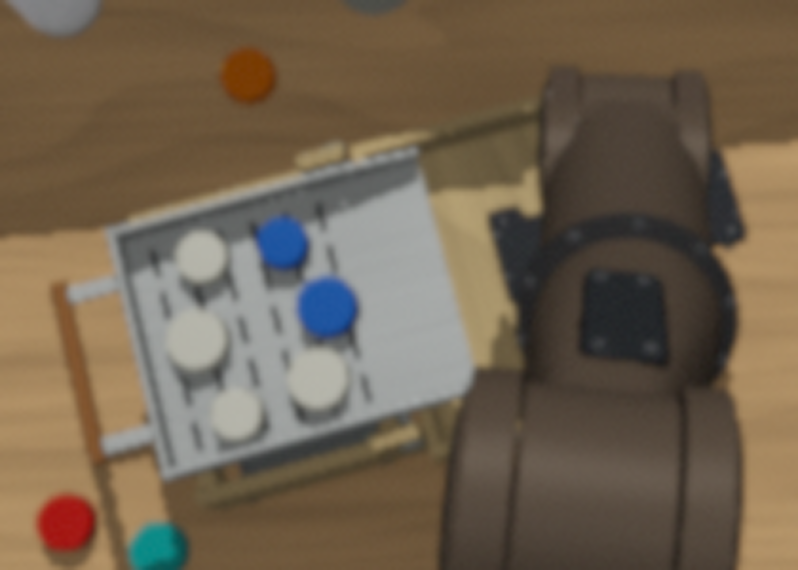

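View pics/side2.png

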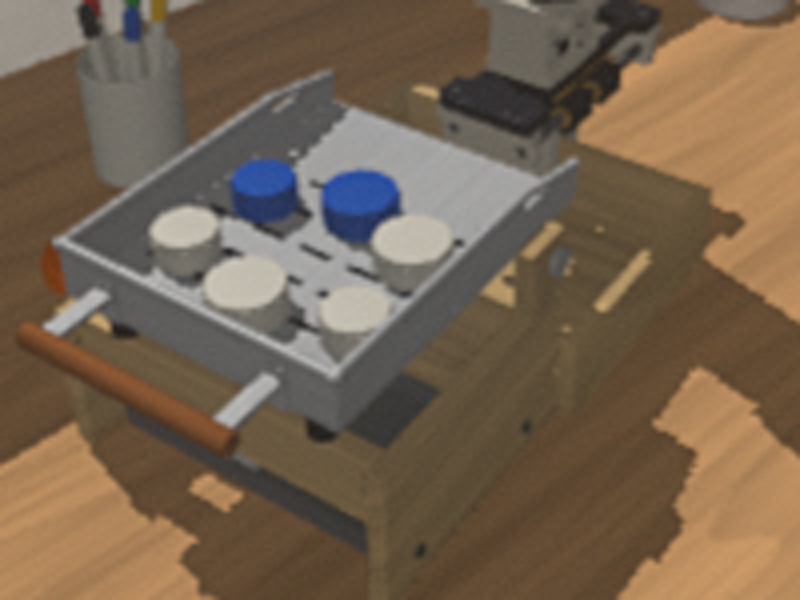

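The box met the stand 1 mm from where I expected, and in the side view its near corner touches the cheek at about (565,360) in the crop. I'll release it, back off and go above the handle.

Run:
```python
from h import *
command_gripper(.3)
p=telemetry.get_tool_pos();env.movel([p[0],p[1],.24],speed=.15)
command_gripper(.36,15);print(telemetry.get_opening())
# feasibility of arc
for th in np.linspace(0,.95,6):
    y=-.07+.223*np.cos(th)-.02*np.sin(th);z=.125+.223*np.sin(th)+.02*np.cos(th)
    print(env.solve_ik(sw(0,y,z-.019),q(SY)))
env.movep(sw(0,.153,.27),q(SY))
print(telemetry.get_clock())
for n in("top","side"):
  s=snapshot(n);c=s["frame"][140:290,95:305] if n=="top" else s["frame"][165:315,140:340]
  k=3.8 if n=="top" else 4
  cv2.imwrite(f"pics/{n}3.png",cv2.resize(c[:,:,::-1],None,fx=k,fy=k,interpolation=cv2.INTER_CUBIC))
s=snapshot("wrist");save(s,"w3")
for P in [(.07,.153,.145),(-.07,.153,.145),(0,.153,.145),(.094,.105,.157)]: print(proj(s,sw(*P)))
```

```text
0.35743934201086713
[-0.40005333  0.37099727 -0.38829716  1.989191    0.1896074   0.81583075
 -2.23378623]
[-0.38422267  0.31051366 -0.38131685  1.94866822  0.14469154  0.90854528
 -2.17701586]
[-0.35820629  0.2549184  -0.36782999  1.90963256  0.10824161  0.99611353
 -2.11289329]
[-0.32222113  0.20591608 -0.34886632  1.87331414  0.07951083  1.07577274
 -2.04086413]
[-0.27713352  0.16503201 -0.32519295  1.84084914  0.05766948  1.14484299
 -1.96080404]
[-0.22429854  0.13363197 -0.29771561  1.81323708  0.04193113  1.20083349
 -1.87342759]
11.2417
[250.57424534 100.767255  ]
[251.1312439  262.01116074]
[250.86990881 186.35802114]
[314.98490196  67.03053379]
```

View pics/top3.png

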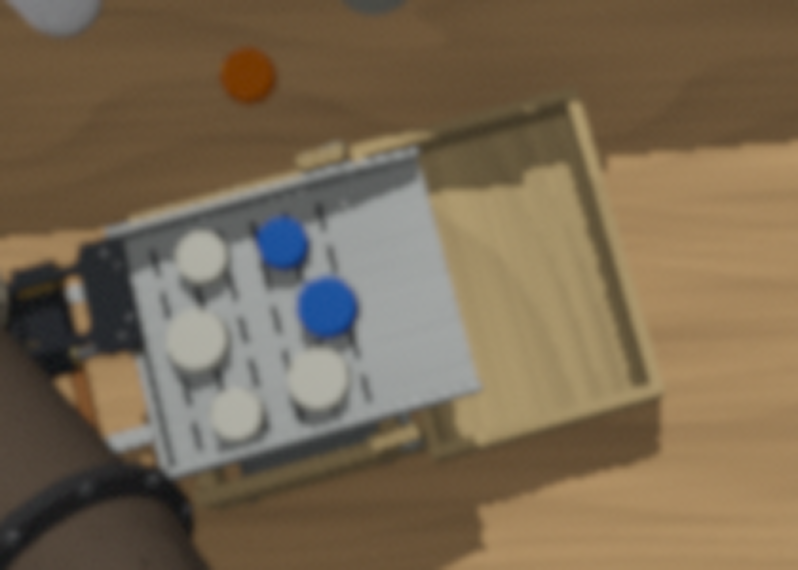

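View pics/w3.png

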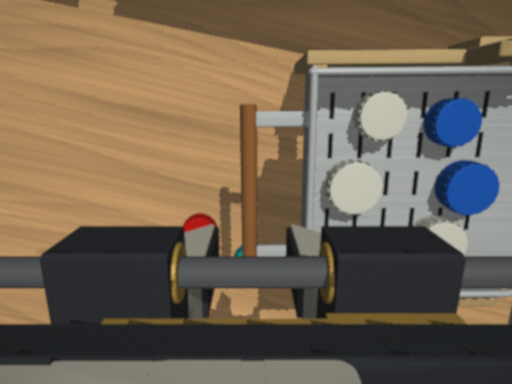

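View pics/side3.png

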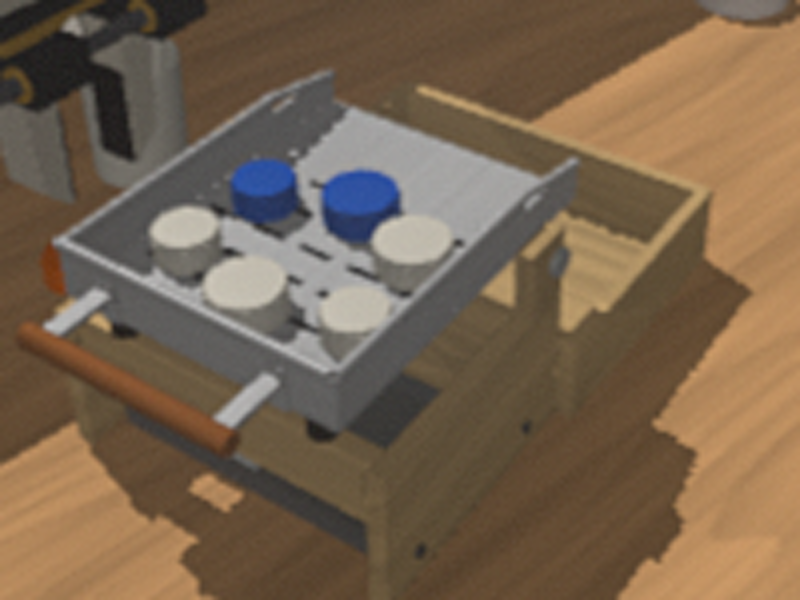

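In the top view the box sits square against the cheeks, with outer corners at (577,98) and (660,395). In the wrist view the dowel is at column 249 against a predicted 250.6, about 1 mm off and between the jaws. Now I'll descend, grip and lift.

Run:
```python
from h import *
t=snapshot("top")
def T(x,y): return ((x+.5)/3.8-.5+95,(y+.5)/3.8-.5+140)
for c in [(577,98),(660,395)]: print("box corner in stand",rot(SY).T@(onz(t,*T(*c),.06)[:2]-SP))
r=env.movel(sw(0,.153,.126),speed=.12,max_force=6);print(r,telemetry.get_tool_pos())
f0=np.array(telemetry.get_wrist_force())
command_gripper(0,15);print("op",telemetry.get_opening()*92,f0,telemetry.get_wrist_force())
def arc(th): 
    return sw(0,-.07+.223*np.cos(th)-.02*np.sin(th),.125+.223*np.sin(th)+.02*np.cos(th)-.019)
for th in (.06,.12,.2):
    r=env.movel(arc(th),speed=.05,max_force=25)
    f=np.array(telemetry.get_wrist_force())-f0;print(th,r,(rot(SY).T@f[:2]).round(1),f[2].round(1),telemetry.get_opening()*92)
print(telemetry.get_clock());save(snapshot("side"),"s4")
```

```text
box corner in stand [ 0.12408894 -0.26396562]
box corner in stand [-0.12674047 -0.26196396]
False [0.40718514 0.27649366 0.12660031]
op 13.60419957096859 [ 0.13356021 -0.98899598  0.36958985] [-1.30299716  4.22265223 -0.59157133]
0.06 False [-0.3  7.4] -1.4 13.20961149305126
0.12 False [-0.3  8. ] -0.3 13.504495794940926
0.2 False [0.5 8.2] -0.3 13.21715409340781
14.5917
```

View pics/s4.png

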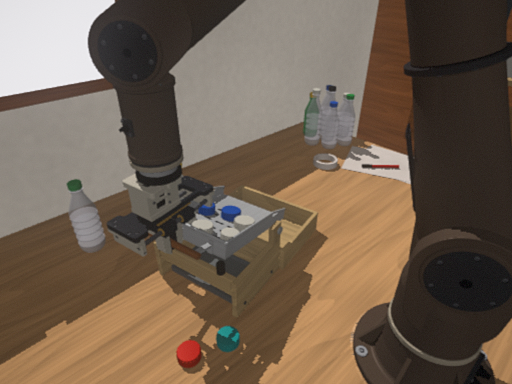

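The tray is rising, with the handle held at about (190,245). The steady 8 N along y agrees with the dowel sitting about 1 mm further back than my estimate, so I'll add 1 mm and carry on.

```bash
cat >> h.py <<'E'
F0=np.array([.13,-.99,.37])
def arc(th,o=.0012): 
    return sw(0,o-.07+.223*np.cos(th)-.02*np.sin(th),.125+.223*np.sin(th)+.02*np.cos(th)-.019)
def go(ths,v):
    for th in ths:
        r=env.movel(arc(th),speed=v,max_force=25)
        f=np.array(telemetry.get_wrist_force())-F0;print(round(th,2),r,(rot(SY).T@f[:2]).round(1),f[2].round(1),round(telemetry.get_opening()*92,1))
        if r: break
def zoom(n,name):
    s=snapshot(n);a,b,c,d,k=(140,290,95,305,3.8) if n=="top" else (165,315,140,340,4)
    cv2.imwrite(f"pics/{name}.png",cv2.resize(s["frame"][a:b,c:d,::-1],None,fx=k,fy=k,interpolation=cv2.INTER_CUBIC))
E
python3 - <<'E'
from h import *
go(np.arange(.28,.9,.08),.06)
env.pause(.8)
print(telemetry.get_clock());zoom("top","t5");save(snapshot("side"),"s5")
E
```

```text
0.28 False [1.  7.3] 0.3 13.2
0.36 False [0.3 7.8] 1.1 13.6
0.44 False [-0.5  9.4] 2.4 13.5
0.52 False [-0. 11.] 3.6 13.8
0.6 False [-0.3 11.4] 5.9 13.7
0.68 False [-1.1 12.7] 8.2 13.2
0.76 False [-1.5 14.3] 12.1 13.1
0.84 False [-2.5 13.6] 13.3 13.5
19.0333
```

View pics/t5.png

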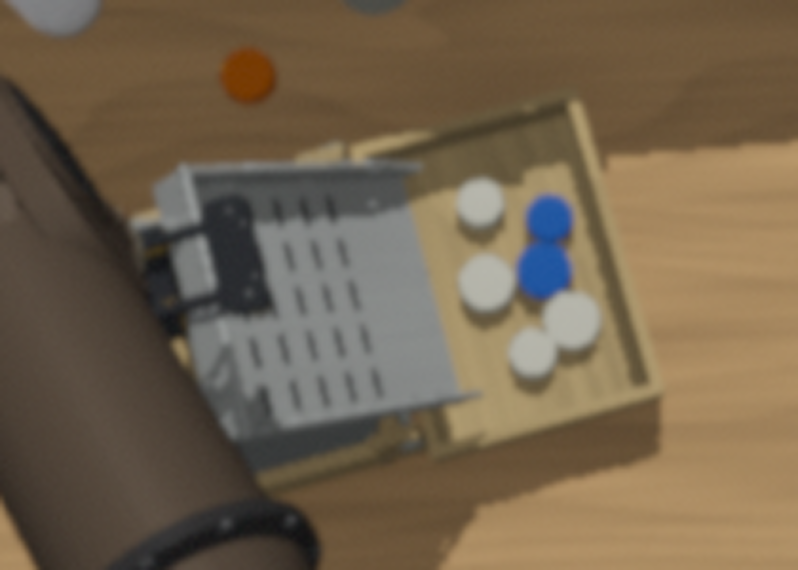

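View pics/s5.png

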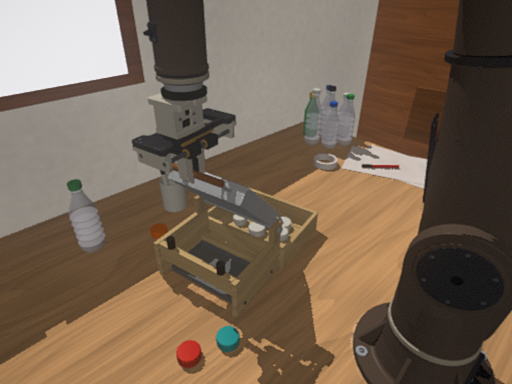

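All six caps lie in the box, between (480,200) and (570,320) in the crop, and the tray is empty. I'll lower it along the same arc.

Run:
```python
from h import *
import h
h.arc.__defaults__=(.003,)
go(np.arange(.76,.03,-.08),.06)
go([.03,.0],.03)
print(telemetry.get_tool_pos(),telemetry.get_clock());zoom("side","s6")
```

```text
0.76 False [1.  9.8] 7.1 14.0
0.68 False [0.7 7.3] 3.9 13.3
0.6 False [1.7 6.3] 1.1 13.2
0.52 False [2.5 5. ] 0.9 13.5
0.44 False [3.8 5.2] 0.5 13.5
0.36 False [4.3 3.2] -1.0 13.1
0.28 False [5.3 1.1] -2.5 13.4
0.2 False [ 6.4 -0.1] -2.0 13.3
0.12 False [ 6.2 -2. ] -1.9 13.3
0.04 False [ 6.  -2.9] -1.8 13.3
0.03 False [ 6.9 -3.5] -2.8 13.8
0.0 False [ 2.9 -6.4] 10.0 13.4
[0.4066047  0.27782615 0.12532686] 24.2833
```

View pics/s6.png

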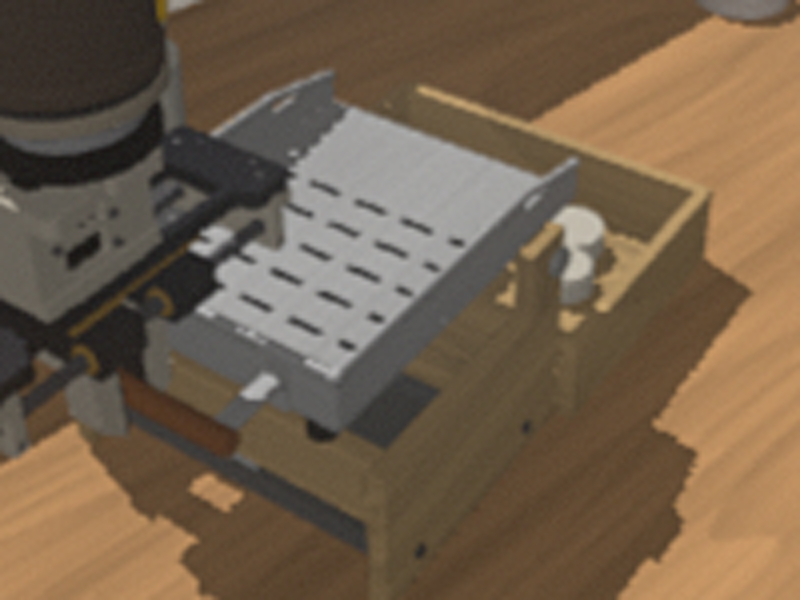

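The upward force jumped to 10 N at the end, so the tray is on its rests, and its outline is back in the starting position. Now I'll release and retreat.

Run:
```python
from h import *
command_gripper(.34)
p=telemetry.get_tool_pos();env.movel([p[0],p[1],.30],speed=.1)
env.movep([.3,-.35,.35],q(SY))
env.pause(.5)
print(telemetry.get_clock(),telemetry.get_wrist_force());zoom("top","t7");save(snapshot("side"),"s7")
a=cv2.imread("pics/side0.png");zoom("side","s7z")
```

```text
29.55 [ 0.05749865 -0.16296853 -0.21514942]
```

View pics/t7.png

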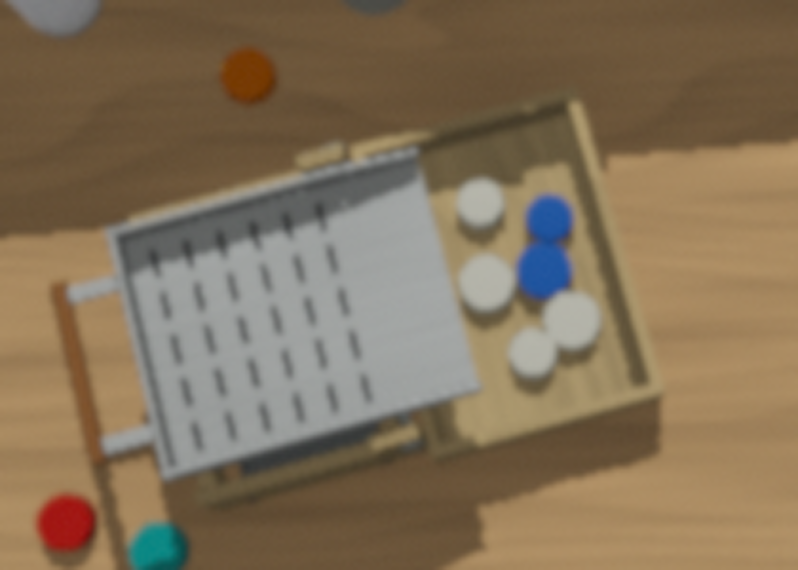

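View pics/s7.png

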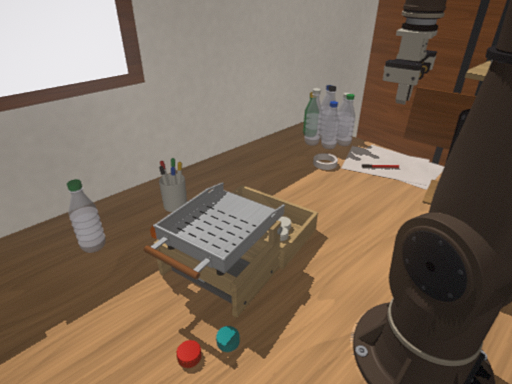

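View pics/s7z.png

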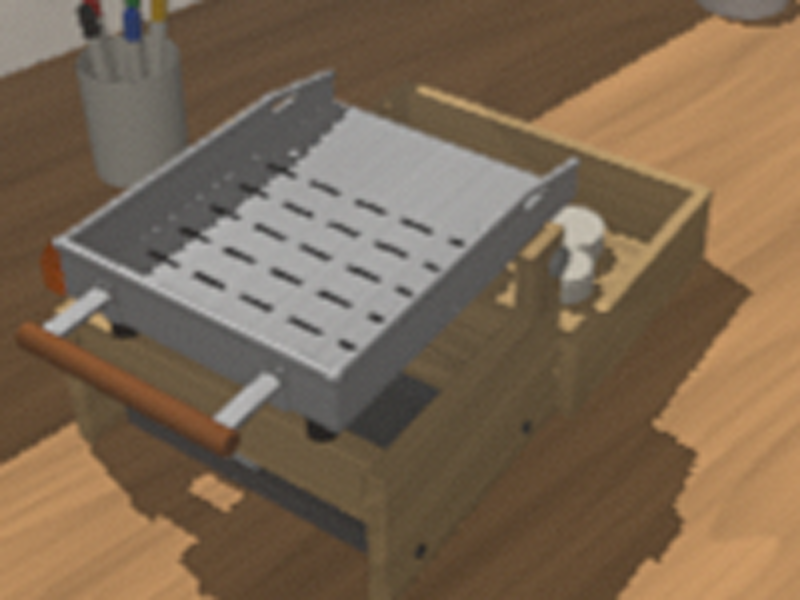

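The tray is down, with its handle at the same pixels as at the start. The box is home with all six caps in it, the bystanders and decoys haven't moved, and the arm is clear.

Run:
```python
from h import *
env.job_done();print(telemetry.get_clock())
```

```text
the job is handed in; nothing more can be done
the job is handed in; nothing more can be done
```

I slid the box square against the stand and raised the tray to 0.84 rad, and all six caps ran into the box. I then lowered the tray onto its rests along the same arc, backed the arm away and handed the job in. The clock read 29.6 s at the last check; I got no verdict and no final clock reading.

- **Box:** it touched the stand about 1 mm from the predicted home position. Its far rim corners afterwards measured −264 and −262 mm in the stand's frame, against a nominal −268 mm. They were centred to about 1 mm and square to about 0.01 rad. The 4–6 mm gap from nominal is about the size of my pixel-picking error.
- **Caps and tray:** the last pictures show all six caps inside the box and the tray empty. Its handle is at the same pixels as at the start.
- **Bystanders:** the bottle, pen pot, tape and look-alike caps look unmoved by eye; I did not measure them.
- **Disagreement:** shifting my lifting arc by 1.2 mm did not reduce the sideways force on the handle as I expected. The force peaked at about 20 N, well under the limits.

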